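# Put the demo game's pieces away in their trays

### The arm

A 7-joint arm with a two-finger parallel gripper is mounted at the origin on a cart in front of the work surface, level with it; the furniture and walls round the work are solid. World frame = base frame: x ahead of the robot, y to its left, z up, the work surface at z = 0. Lengths are in m, angles in rad, forces in N, time in s.
With the tool pointing down it reaches from about 0.4 to 0.85 m from the base axis. Payload 10.4 kg.
Tool frame: the origin (TCP) lies at the centre of the arm's flange, where the gripper is bolted on; the fingertips stand 173 mm ahead of it and the grasp point (between the pads) lies 155 mm ahead of it; z points along the fingers, y is the line along which they close (so a half turn about z gives the same grasp; the last joint's range is limited). The gripper opens to 85 mm and grips with 20 to 120 N. Pads are 22 mm wide; open, the fingers measure 114 mm over their backs; the gripper's body (76 mm by 85 mm) begins 54 mm behind the grasp point. The pads swing forward as they close: fully open they stand 13 mm farther back than shut.
Start: joints at [-1.137, 0.332, -0.065, 1.46, 0.022, 1.35, -0.088], TCP at [0.276, 0.561, 0.405] pointing down, gripper open.
Joint ranges: [-2.6, 2.6], [-0.5, 2.12], [-1.47, 1.34], [0.16, 2.42], [-1.27, 4.41], [0.06, 2.06], [-2.6, 2.6]. Speed limits (rad/s): [2.22, 2.22, 2.79, 2.79, 3.14, 3.14, 3.14].

### API

Orientations are given as a unit quaternion [x, y, z, w].
In Python, from workcell import manip, viewer, finder gives the robot as it stands.
- The arm moves only by the tool arm_command, never from a script. Its argument "plan" is a list of rows, each an object with "dp": the shift along the tool's x, y, z in mm, a list of three; "spin": the turn about the tool's z in rad. A call has 1 to 5 rows; each row shifts and turns the commanded pose from where the row before left it, along the tool's axes as they then stand; what a row does not reach is not made up. A row lasts 1/10 s, in which the tool goes at most 50 mm and 8.59 degrees, less where a joint would pass 70% of its speed; a pose out of reach is approached as far as the arm can. A call is refused whole if a number of a shift passes 50 or a number of a turn 0.15, either way. A call with a gripper value outside its range is refused whole. "grip" is the closure, from -1 (fully open) to 1 (shut), set as the call begins (left out, the last holds). The fingers move at their own pace and stop on an object; "newtons" is the grip in N (left out, the last holds). Time passes only in rows, so rows that do not move let the fingers close. It gives the time, the measured TCP pose, the force, the opening and the grip force at its end, in the units of the state.
- manip.get_obs(): the state, without advancing time (a new reading comes with each control period).
- viewer.camera(name): name is "scene" or "side" or "wrist"; returns the picture (480x640x3 uint8, blue, green, red); there is no depth.
- viewer.camera_params(name): a dict with "vertical_fov" (degrees; the focal length in pixels is half the picture's height over the tangent of half this angle, whatever the lens; pixels are square), "cx", "cy" (the principal point, pixels), "R" (3x3) and "t" (3): a world point X has camera coordinates R X + t; the wrist camera has in their place "T_tool_cam" (4x4, takes a point from camera to tool coordinates, whose origin is the TCP and whose axes are the flange's). Camera axes: x right, y down, z forward; pixel columns grow to the right and rows downward; lengths in m; the calibration is good to about 2 mm. A picture is of the moment at which its call begins: read the wrist's pose just before it. camera_params takes no time and is no camera call.
- manip.hand_in(): hands the job in; it is judged then, once.
Trained networks look in the newest picture that a camera, given by its name, has taken for a name from the list of things; names that differ only in an ending like _2 or _b are one class to them, and where a whole thing is asked for, a point or a joint stands for the part that bears it (a point fixed in the world has none). Each returns a list of dicts, best first, with "score" (0 to 1); they miss things now and then, are a little off and sometimes report something else, mostly with a low value. They report only what shows in the picture. A call takes as long as a camera call. They do not tell look-alikes from the thing itself.
- finder.find_in(camera, thing): "position" ([x, y, z] in m, in world coordinates, good to about 4 mm: the middle of the surface that is visible of it).
The state is a dict: "clock": time; "joint_pos": joint angles; "joint_velocities": joint speeds; "tau": joint torques, N m; "position": TCP position; "ee_rot": TCP orientation; "ft_force": force on the tool from outside, world axes, zero at the start; "torque": the same for the moment, N m; "grip_width": opening from 0.0 (shut) to 1.0 (fully open); "grasp_force": force on a finger pad.
Only numpy, scipy, OpenCV 4.12 (cv2) and the standard library are available. Lean on these libraries where they do the work, as an engineer would, in place of code of your own. Each camera call takes 0.05 s, during which the arm holds its last target. There are 200 camera calls.

### The job

The pieces of the demo game were left in one pile: take it apart from the top down and lay each piece flat on the floor of the tray made for it: first the die in the small square tray, with the face that is up now still up, then the chip stack in the round tray, then the small deck in the smaller rectangular tray, and last the large deck in the largest one. Leave the sand timer and the teal pawn between the trays standing where they are.

Things in the scene. Friction and masses are not known exactly. Their poses are not given: they have to be found in the camera images.
- die_centre (a point): big dark green die with pale dots, a 22 mm cube, on top of the stack (on the chips); the point is its centre, z up, x and y square to its side faces. The face now up must stay up
- chips_centre (a point): round stack of poker chips bound together as one piece, 39 mm across and 20.5 mm high, third from the bottom (on the small deck); the point is its centre, half-way up, z up
- mini_deck_centre (a point): small deck of cards, one solid block 68 x 45 x 12 mm, purple back, second from the bottom (on the large deck, well inside its outline); the point is its centre, half-way up, x along its 68 mm side, y along its 45 mm side, z up
- deck_centre (a point): large deck of cards, one solid block 88 x 63 x 14 mm, light blue back, at the bottom of the stack, on the table; the point is its centre, half-way up, x along its 88 mm side, y along its 63 mm side, z up
- die_tray_floor (a point): low fixed wooden parts tray, felt-lined, with a square recess of 38 x 38 mm and a rim 7 mm wide all round; outside it is 52 x 52 mm; its rim stands 9 mm above the table and 5 mm above its floor. The point is the centre of the recess floor, 4 mm above the table; x and y square to its sides, z up
- chip_tray_floor (a point): low fixed wooden parts tray, felt-lined, with a round recess 55 mm across and a rim 7 mm wide all round; outside it is 69 mm across; its rim stands 9 mm above the table and 5 mm above its floor. The point is the centre of the recess floor, 4 mm above the table; z up
- mini_tray_floor (a point): low fixed wooden parts tray, felt-lined, with a rectangular recess of 85 x 62 mm and a rim 7 mm wide all round; outside it is 99 x 76 mm; its rim stands 9 mm above the table and 5 mm above its floor. The point is the centre of the recess floor, 4 mm above the table; x along the 85 mm side, y along the 62 mm side, z up
- deck_tray_floor (a point): low fixed wooden parts tray, felt-lined, with a rectangular recess of 104 x 80 mm and a rim 7 mm wide all round; outside it is 118 x 94 mm; its rim stands 9 mm above the table and 5 mm above its floor. The point is the centre of the recess floor, 4 mm above the table; x along the 104 mm side, y along the 80 mm side, z up
- timer_centre (a point): sand timer standing loose on the table, 33 mm across, 78 mm tall: leave alone; the point is its centre, half-way up
- pawn_centre (a point): small teal pawn standing loose on the table, 20 mm across, 36 mm tall: leave alone; the point is its centre, half-way up
Not all that is in view belongs to the job. Leave any red look-alike of the part that bears deck_tray_floor alone.

How it is judged:
By the outcome, as a careful person would: the job done as asked, in the order asked, and still so for the second after the job is handed in, with the robot touching nothing.
It also fails if it takes over 106 s, if anything falls off the work surface, if the arm or the gripper's body presses on something with over 40 N, if the wrist force passes 120 N, or if a joint passes its speed limit or range.

## Working session

There is one attempt and no reset: what is moved stays moved. The work goes in short steps, Python scripts to look and compute and a tool call to move; the robot and the scene stay as the last step left them, time stands still between calls to the robot, and variables do not carry over. Pictures are saved under pics/ and viewed, at most 14 in all, crops included, and the job is handed in when it is done.

Besides the shell and the picture viewer there is one more tool, called as a command line: name --argument value ..., lists and objects as JSON in quotes. arm_command: Moves the arm, as the interface text tells. Its arguments: {"type":"object","properties":{"plan":{"type":"array","items":{"type":"object","properties":{"dp":{"type":"array","items":{"type":"number"}},"spin":{"type":"number"}}}},"grip":{"type":"number"},"newtons":{"type":"number"}},"required":["plan"]}

```bash
mkdir -p pics; ls
python3 - <<'E'
from workcell import manip, viewer, finder
import cv2
o=manip.get_obs()
print(o['clock'],o['position'],o['ee_rot'],o['grip_width'])
ims=[]
for c in ['scene','side']:
    im=viewer.camera(c); cv2.imwrite(f'pics/{c}0.png',im)
    for n in ['die_centre','chips_centre','mini_deck_centre','deck_centre','die_tray_floor','chip_tray_floor','mini_tray_floor','deck_tray_floor','timer_centre','pawn_centre']:
        r=finder.find_in(c,n)
        print(c,n,[([round(float(v),3) for v in d['position']],round(d['score'],2)) for d in r[:3]])
print(manip.get_obs()['clock'])
E
```

```text
pics
0.0 [0.27561743 0.5607823  0.4039344 ] [ 2.26432975e-01  9.74026495e-01 -6.91914629e-04 -1.28327776e-04] 1.0001296182043025
scene die_centre [([0.475, -0.177, 0.064], 0.58), ([0.576, -0.205, 0.016], 0.37)]
scene chips_centre [([0.461, -0.183, 0.038], 0.62)]
scene mini_deck_centre [([0.461, -0.191, 0.029], 0.79)]
scene deck_centre [([0.463, -0.201, 0.016], 0.83)]
scene die_tray_floor [([0.62, -0.101, 0.008], 0.84)]
scene chip_tray_floor [([0.503, 0.169, 0.009], 0.85)]
scene mini_tray_floor [([0.608, 0.27, 0.006], 0.59)]
scene deck_tray_floor [([0.434, -0.024, -0.001], 0.66), ([0.751, -0.362, 0.007], 0.64)]
scene timer_centre [([0.576, 0.065, 0.043], 0.84)]
scene pawn_centre [([0.575, -0.205, 0.015], 0.56)]
side die_centre [([0.475, -0.163, 0.062], 0.58)]
side chips_centre [([0.474, -0.15, 0.037], 0.64)]
side mini_deck_centre [([0.47, -0.141, 0.021], 0.69)]
side deck_centre [([0.488, -0.139, 0.012], 0.47)]
side die_tray_floor [([0.621, -0.101, 0.003], 0.67)]
side chip_tray_floor [([0.498, 0.172, 0.002], 0.7)]
side mini_tray_floor [([0.615, 0.276, 0.004], 0.75)]
side deck_tray_floor [([0.434, -0.011, 0.003], 0.89), ([0.754, -0.351, 0.006], 0.58)]
side timer_centre [([0.576, 0.081, 0.048], 0.71), ([0.471, -0.142, 0.023], 0.4)]
side pawn_centre [([0.579, -0.197, 0.013], 0.37)]
1.1
```

View pics/scene0.png

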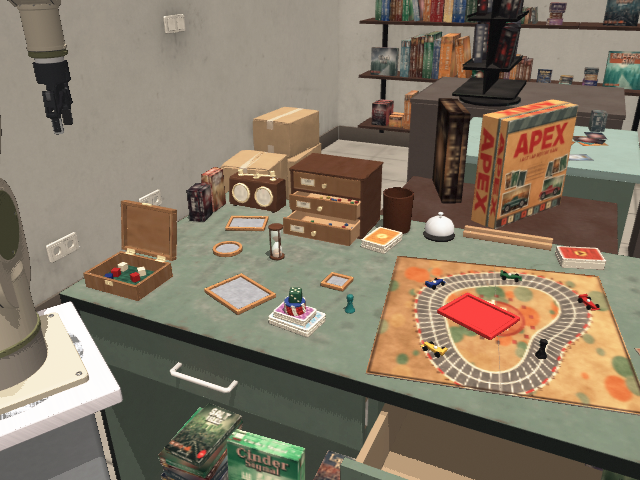

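View pics/side0.png

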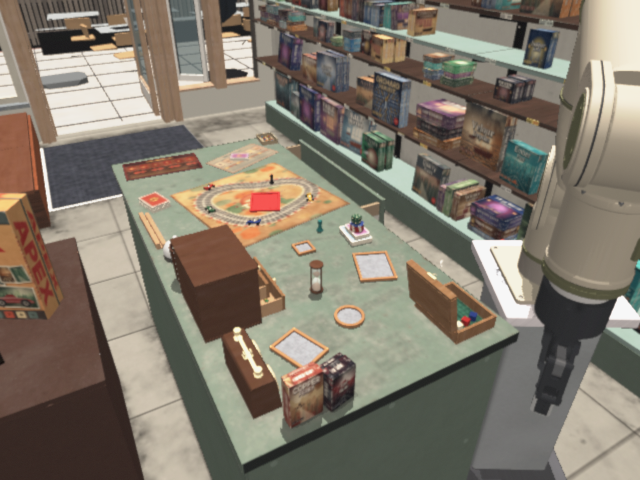

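Run:
```python
from workcell import viewer
import numpy as np
np.set_printoptions(precision=4,suppress=True)
for c in ['scene','side','wrist']:
    p=viewer.camera_params(c); print(c,{k:(np.array(v)) for k,v in p.items()})
```

```text
scene {'vertical_fov': array(46.0192), 'cx': array(314.5711), 'cy': array(237.4957), 'R': array([[ 0.823 , -0.5678, -0.0164],
       [-0.2595, -0.35  , -0.9001],
       [ 0.5053,  0.745 , -0.4354]]), 't': array([-0.5227,  0.2192,  0.9369])}
side {'vertical_fov': array(53.0136), 'cx': array(316.7515), 'cy': array(231.1351), 'R': array([[-0.9996, -0.0272, -0.0021],
       [-0.0126,  0.529 , -0.8485],
       [ 0.0242, -0.8482, -0.5292]]), 't': array([0.5797, 0.1105, 1.2125])}
wrist {'vertical_fov': array(64.3371), 'cx': array(325.4101), 'cy': array(241.3703), 'T_tool_cam': array([[-0.0009, -0.9523, -0.3053,  0.0784],
       [ 1.    , -0.0007, -0.0008,  0.0005],
       [ 0.0005, -0.3053,  0.9523,  0.0304],
       [ 0.    ,  0.    ,  0.    ,  1.    ]])}
```

The stack is at scene (297,305) and side (357,230). The wooden, felt-lined deck tray is at scene (240,293) and side (374,266). The only other candidate is the red look-alike on the board, at scene (480,315) and side (265,202). The task describes a wooden, felt-lined tray, so the target is (240,293), near world (0.434,-0.02). I'll move over there and confirm it from close by.

arm_command --plan '[{"dp": [-40,0,0],"spin": -0.114},{"dp": [-40,0,0],"spin": -0.114},{"dp": [-40,0,0],"spin": -0.114},{"dp": [-40,0,0],"spin": -0.114},{"dp": [0,-45,0],"spin": 0}]' --grip -1 --newtons 30

```text
clock: 1.6
position: [0.4322, 0.4727, 0.3996]
ee_rot: [-0.001, 1.0, -0.002, -0.001]
ft_force: [-0.8, -1.4, -1.6]
grip_width: 1.003
grasp_force: 0.0
```

arm_command --plan '[{"dp": [0,-45,0],"spin": 0},{"dp": [0,-45,0],"spin": 0},{"dp": [0,-45,0],"spin": 0},{"dp": [0,-45,0],"spin": 0},{"dp": [0,-45,0],"spin": 0}]'

```text
clock: 2.1
position: [0.4274, 0.2443, 0.4048]
ee_rot: [0.0, 1.0, 0.0, 0.0]
ft_force: [0.6, 0.1, 0.3]
grip_width: 0.999
grasp_force: 0.0
```

```bash
cat > h.py <<'E'
import numpy as np, cv2
from scipy.spatial.transform import Rotation as Ro
from workcell import manip, viewer, finder
def pose():
    o=manip.get_obs(); return Ro.from_quat(o['ee_rot']).as_matrix(), np.array(o['position']), o
def shot(c,name=None):
    R,p,o=pose(); im=viewer.camera(c)
    if name: cv2.imwrite(f'pics/{name}.png',im)
    return im,R,p
def cam(c,R=None,p=None):
    P=viewer.camera_params(c); f=240/np.tan(np.radians(P['vertical_fov'])/2)
    if c=='wrist':
        T=np.array(P['T_tool_cam']); Rc=(R@T[:3,:3]).T; C=R@T[:3,3]+p
    else: Rc=np.array(P['R']); C=-Rc.T@np.array(P['t'])
    return f,P['cx'],P['cy'],Rc,C
def px2w(uv,z,c='wrist',R=None,p=None):
    f,cx,cy,Rc,C=cam(c,R,p); uv=np.atleast_2d(uv).astype(float)
    d=np.c_[(uv[:,0]-cx)/f,(uv[:,1]-cy)/f,np.ones(len(uv))]@Rc
    return C+d*((z-C[2])/d[:,2])[:,None]
def w2px(X,c='wrist',R=None,p=None):
    f,cx,cy,Rc,C=cam(c,R,p); q=(np.atleast_2d(X)-C)@Rc.T
    return np.c_[cx+f*q[:,0]/q[:,2],cy+f*q[:,1]/q[:,2]]
def go(x,y,z,yaw=None):
    """tool-frame shift (mm) from here to x,y,z; yaw = world angle (deg) wanted for tool y line (mod 180)"""
    R,p,o=pose(); cur=np.degrees(np.arctan2(R[1,1],R[0,1]))
    s=''
    if yaw is not None:
        d=(yaw-cur+90)%180-90; s=f' spin {-np.radians(d):.3f}'
    print('shift',np.round(R.T@(np.array([x,y,z])-p)*1000,1),s,'pos',np.round(p,4),'yaw',round(cur,1),'t',round(o['clock'],1),'j7',np.round(o['joint_pos'][6],2))
E
python3 -c "
from h import *
go(.47,-.165,.36,90)"
```

```text
shift [ -42.9 -409.3   44.6]  spin -0.001 pos [0.4274 0.2443 0.4048] yaw 90.0 t 2.1 j7 0.96
```

```bash
cat >> h.py <<'E'
def find(n,c='wrist'):
    return [([round(float(v),4) for v in d['position']],round(d['score'],2)) for d in finder.find_in(c,n)[:2]]
E
python3 -c "
from h import *
shot('wrist','w1')
for n in ['chip_tray_floor','mini_tray_floor','timer_centre']: print(n,find(n))"
```

```text
chip_tray_floor [([0.4998, 0.1729, 0.004], 0.66)]
mini_tray_floor [([0.6022, 0.2745, 0.0057], 0.56)]
timer_centre [([0.5707, 0.0647, 0.0277], 0.82)]
```

arm_command --plan '[{"dp": [-8,-45,9],"spin": 0},{"dp": [-8,-45,9],"spin": 0},{"dp": [-8,-45,9],"spin": 0},{"dp": [-9,-45,9],"spin": 0},{"dp": [-9,-45,9],"spin": 0}]'

```text
clock: 2.8
position: [0.4699, 0.0208, 0.3595]
ee_rot: [-0.001, 1.0, 0.0, 0.0]
ft_force: [-0.3, 0.7, 0.2]
grip_width: 0.997
grasp_force: 0.0
```

arm_command --plan '[{"dp": [0,-45,0],"spin": 0},{"dp": [0,-45,0],"spin": 0},{"dp": [0,-45,0],"spin": 0},{"dp": [0,-45,0],"spin": 0},{"dp": [0,0,0],"spin": 0}]'

```text
clock: 3.3
position: [0.4692, -0.1636, 0.36]
ee_rot: [0.003, 1.0, -0.001, 0.0]
ft_force: [-0.1, 0.5, 0.4]
grip_width: 1.001
grasp_force: 0.0
```

```bash
python3 -c "
from h import *
shot('wrist','w2')
for n in ['die_centre','chips_centre','mini_deck_centre','deck_centre','die_tray_floor','deck_tray_floor','pawn_centre']: print(n,find(n))
go(.47,-.165,.36,90)"
```

```text
die_centre [([0.4728, -0.166, 0.0639], 0.94), ([0.5758, -0.1984, 0.01], 0.59)]
chips_centre [([0.4641, -0.1654, 0.0471], 0.69)]
mini_deck_centre [([0.4644, -0.1654, 0.0278], 0.84)]
deck_centre [([0.4676, -0.1834, 0.015], 0.86), ([0.4639, -0.1665, 0.0461], 0.7)]
die_tray_floor [([0.622, -0.1019, 0.0046], 0.77)]
deck_tray_floor [([0.7608, -0.3992, 0.0075], 0.94), ([0.43, -0.0189, 0.0031], 0.81)]
pawn_centre [([0.5749, -0.2002, 0.0123], 0.62), ([0.4277, -0.0193, 0.0038], 0.31)]
shift [-0.3 -7.3 -0.3]  spin 0.001 pos [ 0.4697 -0.1577  0.3597] yaw 90.1 t 3.7 j7 1.84
```

View pics/w1.png

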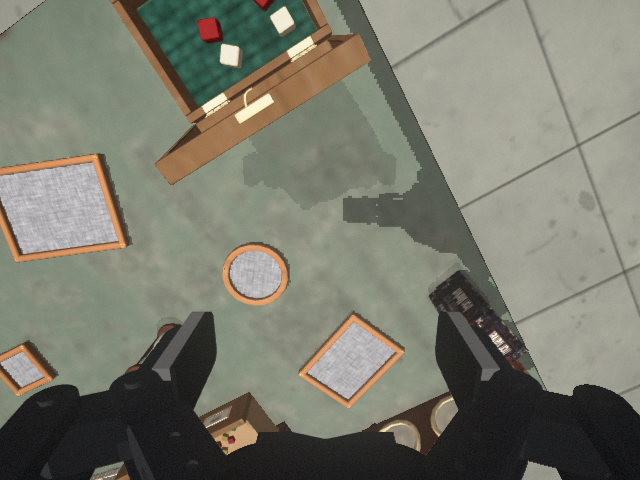

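View pics/w2.png

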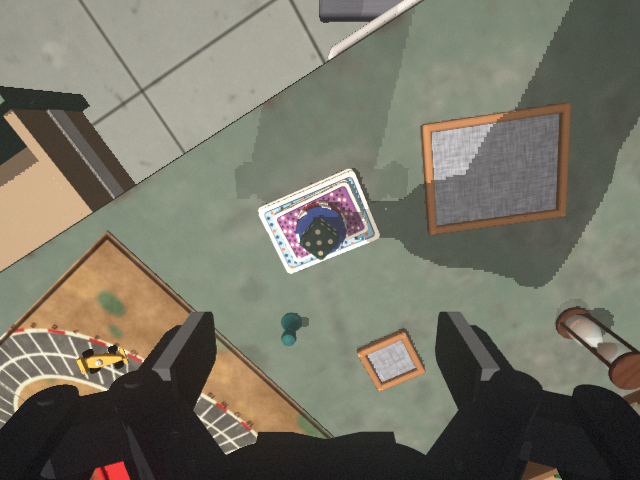

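w1 shows the chip tray at (256,274), the mini tray at (352,360), and the edge of the timer at (155,345). w2 shows the stack at (320,230), the deck tray at (497,170), the die tray at (391,360), the pawn at (290,328) and the timer at (600,340). The red look-alike is at (112,470), so the felt-lined wooden tray at (497,170) is confirmed as the deck tray. Next I'll segment the trays and enlarge the stack.

```bash
cat > seg.py <<'E'
from h import *
def trays(name,R,p,cs):
    im=cv2.imread(f'pics/{name}.png'); h=cv2.cvtColor(im,cv2.COLOR_BGR2HSV)
    m=cv2.inRange(h,(5,110,60),(18,255,255)); m=cv2.morphologyEx(m,cv2.MORPH_CLOSE,np.ones((5,5)))
    for c,_ in cv2.findContours(m,cv2.RETR_EXTERNAL,cv2.CHAIN_APPROX_NONE)[0:1][0:1] and [(c,0) for c in cv2.findContours(m,cv2.RETR_EXTERNAL,cv2.CHAIN_APPROX_NONE)[0]]:
        pt=c[:,0]; u=pt.mean(0)
        if len(pt)<60: continue
        W=px2w(pt,.009,R=R,p=p)[:,:2]*1000
        (cx,cy),(a,b),ang=cv2.minAreaRect(W.astype(np.float32))
        bx,by,bw,bh=cv2.boundingRect(c)
        print(name,'px',(bx,by,bw,bh),'ctr',round(cx,1),round(cy,1),'size',round(a,1),round(b,1),'ang of first side',round(ang,1))
E
cat > t.py <<'E'
from seg import *
D=np.diag([-1.,1,-1])
trays('w1',D,np.array([.4274,.2443,.4048]),0)
R,p,o=pose(); trays('w2',R,p+0,0)
W=px2w([(258,209),(352,169),(381,235),(290,273)],.014,R=R,p=p); print(np.round(W,4),W.mean(0))
print([np.degrees(np.arctan2(*(W[j]-W[i])[1::-1])) for i,j in((0,1),(3,2),(0,3),(1,2))])
im=cv2.imread('pics/w2.png')[155:285,245:395]; cv2.imwrite('pics/w2c.png',cv2.resize(im,None,fx=5,fy=4.6*5/4.6,interpolation=2)[:600])
E
python3 t.py
```

```text
w1 px (418, 415, 14, 39) ctr 709.5 363.2 size 57.1 14.4 ang of first side 8.5
w1 px (200, 394, 52, 55) ctr 690.1 136.5 size 52.2 73.6 ang of first side 30.1
w1 px (0, 342, 56, 54) ctr 617.5 -98.4 size 52.5 60.6 ang of first side 26.8
w1 px (298, 313, 107, 95) ctr 608.1 272.0 size 76.8 99.4 ang of first side 51.3
w1 px (223, 243, 65, 62) ctr 502.5 171.8 size 66.3 68.3 ang of first side 85.3
w1 px (0, 154, 129, 108) ctr 433.6 -20.3 size 93.4 122.6 ang of first side 7.9
w1 px (109, 0, 262, 184) ctr 290.0 152.3 size 150.2 219.7 ang of first side 29.8
w2 px (522, 461, 37, 19) ctr 758.1 78.8 size 37.2 25.6 ang of first side 83.6
w2 px (18, 379, 84, 29) ctr 650.3 -430.4 size 26.1 90.7 ang of first side 12.1
w2 px (611, 354, 29, 51) ctr 640.9 142.0 size 63.4 27.0 ang of first side 14.1
w2 px (201, 349, 104, 86) ctr 665.3 -231.1 size 130.4 61.2 ang of first side 41.4
w2 px (357, 331, 68, 61) ctr 617.2 -93.3 size 54.9 51.5 ang of first side 27.1
w2 px (557, 309, 32, 29) ctr 573.1 72.8 size 21.4 31.3 ang of first side 63.5
w2 px (7, 232, 187, 142) ctr 574.9 -370.2 size 107.1 151.2 ang of first side 41.8
w2 px (421, 103, 150, 132) ctr 433.3 -15.7 size 93.3 118.4 ang of first side 8.4
[[ 0.4639 -0.2142  0.014 ]
 [ 0.4305 -0.1355  0.014 ]
 [ 0.4868 -0.1093  0.014 ]
 [ 0.5223 -0.1888  0.014 ]] [ 0.47587265 -0.16196738  0.014     ]
[np.float64(113.05651559677644), np.float64(114.01092387741731), np.float64(23.546990902665556), np.float64(24.970487594331306)]
```

```bash
python3 -c "
import cv2
im=cv2.imread('pics/w2.png')[160:280,250:390]; cv2.imwrite('pics/w2c.png',cv2.resize(im,None,fx=5,fy=5,interpolation=2))"
```

```text
(no output)
```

View pics/w2c.png

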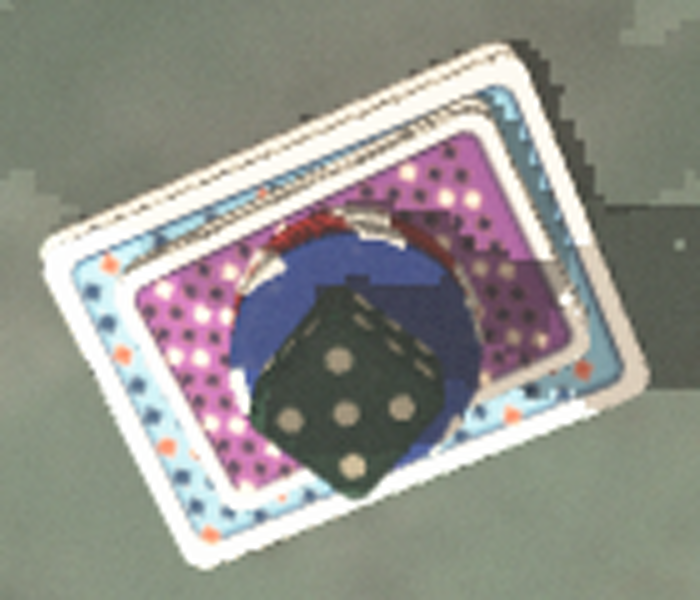

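arm_command --plan '[{"dp": [-4,-10,15],"spin": 0},{"dp": [0,0,15],"spin": 0.134},{"dp": [0,0,15],"spin": 0.134},{"dp": [0,0,15],"spin": 0.134},{"dp": [0,0,10],"spin": 0.134}]'

```text
clock: 4.2
position: [0.4733, -0.1682, 0.2887]
ee_rot: [0.267, 0.964, 0.0, -0.0]
ft_force: [-0.0, 0.9, 0.3]
grip_width: 0.998
grasp_force: 0.0
```

arm_command --plan '[{"dp": [0,0,0],"spin": 0.134},{"dp": [0,0,0],"spin": 0},{"dp": [0,0,0],"spin": 0},{"dp": [0,0,0],"spin": 0}]'

```text
clock: 4.6
position: [0.4736, -0.1687, 0.29]
ee_rot: [0.327, 0.945, 0.0, 0.0]
ft_force: [-0.1, -0.4, -0.1]
grip_width: 1.002
grasp_force: 0.0
```

```bash
python3 -c "
from h import *
im,R,p=shot('wrist','w3')
print(find('die_centre'),find('mini_deck_centre'),find('chips_centre'),find('deck_centre'))
np.savez('w3.npz',R=R,p=p)
go(.474,-.1675,.228,51.5)"
```

```text
[([0.4751, -0.1671, 0.0687], 0.96)] [([0.4621, -0.1548, 0.0277], 0.64), ([0.4416, -0.0334, 0.0055], 0.61)] [([0.4662, -0.1616, 0.0425], 0.67)] [([0.4722, -0.1638, 0.0149], 0.6)]
shift [ 0.4  1.4 61.8]  spin 0.002 pos [ 0.4734 -0.1689  0.2898] yaw 51.6 t 4.8 j7 1.24
```

View pics/w3.png

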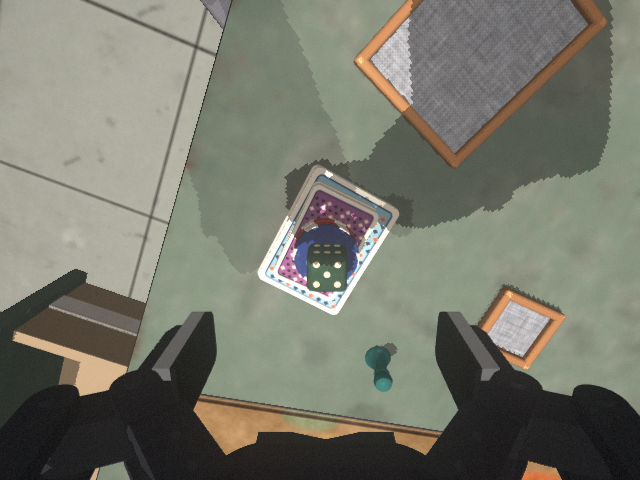

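w3 shows the die square to the gripper, top face centred at (327,276), about 1–2 mm from the tool axis. The pawn is at (380,365), clear of the descent.

arm_command --plan '[{"dp": [-1.5,1.4,30],"spin": 0},{"dp": [0,0,22],"spin": 0},{"dp": [0,0,10],"spin": 0},{"dp": [0,0,0],"spin": 0},{"dp": [0,0,0],"spin": 0}]' --grip -1

```text
clock: 5.35
position: [0.4757, -0.1689, 0.2284]
ee_rot: [0.329, 0.944, 0.0, 0.0]
ft_force: [-1.2, -0.2, 0.7]
grip_width: 1.001
grasp_force: 0.0
```

arm_command --plan '[{"dp": [0,0,0]},{"dp": [0,0,0]},{"dp": [0,0,0]},{"dp": [0,0,0]},{"dp": [0,0,0]}]' --grip 1 --newtons 30

```text
invalid input at $.plan[0]: expected keys dp, spin
```

arm_command --plan '[{"dp": [0,0,0]},{"dp": [0,0,0]},{"dp": [0,0,0]},{"dp": [0,0,0]},{"dp": [0,0,0]}]'

```text
invalid input at $.plan[0]: expected keys dp, spin
```

arm_command --plan '[{"dp": [0,0,0],"spin": 0},{"dp": [0,0,0],"spin": 0},{"dp": [0,0,0],"spin": 0},{"dp": [0,0,0],"spin": 0},{"dp": [0,0,0],"spin": 0}]' --grip 1 --newtons 30

```text
clock: 5.85
position: [0.4756, -0.1687, 0.228]
ee_rot: [0.329, 0.944, 0.0, 0.0]
ft_force: [-0.7, -0.1, 3.4]
grip_width: 0.25
grasp_force: 31.9
```

arm_command --plan '[{"dp": [0,0,0],"spin": 0},{"dp": [0,0,0],"spin": 0},{"dp": [0,0,0],"spin": 0}]'

```text
clock: 6.15
position: [0.4756, -0.1687, 0.228]
ee_rot: [0.329, 0.944, 0.0, 0.0]
ft_force: [-1.0, 0.7, 5.4]
grip_width: 0.247
grasp_force: 32.1
```

arm_command --plan '[{"dp": [0,0,-20],"spin": 0},{"dp": [0,0,-30],"spin": 0},{"dp": [0,0,0],"spin": 0.142},{"dp": [0,0,0],"spin": 0.142},{"dp": [0,0,0],"spin": 0.142}]'

```text
clock: 6.65
position: [0.4753, -0.1687, 0.2777]
ee_rot: [0.524, 0.852, 0.0, -0.0]
ft_force: [0.8, -0.1, -0.0]
grip_width: 0.246
grasp_force: 31.4
```

```bash
python3 -c "
from seg import *
d=np.load('w3.npz'); trays('w3',d['R'],d['p'],0)
go(.6195,-.1,.273,27)
print(pose()[2]['grip_width'],pose()[2]['grasp_force'])"
```

```text
w3 px (521, 460, 41, 20) ctr 751.0 -150.5 size 34.7 21.1 ang of first side 51.7
w3 px (194, 396, 247, 59) ctr 605.8 -284.6 size 201.1 55.0 ang of first side 41.0
w3 px (478, 289, 87, 80) ctr 617.0 -101.1 size 55.2 52.3 ang of first side 27.0
w3 px (354, 0, 254, 168) ctr 433.7 -22.0 size 93.7 118.2 ang of first side 7.9
shift [ -3.8 159.6   4.7]  spin -0.003 pos [ 0.4753 -0.1687  0.2777] yaw 26.8 t 6.7 j7 0.83
0.24613639313669242 31.42083764076233
```

arm_command --plan '[{"dp": [-1,40,0],"spin": 0},{"dp": [-1,40,0],"spin": 0},{"dp": [-1,40,0],"spin": 0},{"dp": [-1,39,0],"spin": 0},{"dp": [0,0,20],"spin": 0}]'

```text
clock: 7.15
position: [0.6231, -0.0956, 0.2589]
ee_rot: [0.519, 0.855, 0.002, 0.002]
ft_force: [-0.3, 0.2, -1.1]
grip_width: 0.245
grasp_force: 31.4
```

arm_command --plan '[{"dp": [0,0,20],"spin": 0},{"dp": [0,0,0],"spin": 0},{"dp": [0,0,0],"spin": 0}]'

```text
clock: 7.45
position: [0.6186, -0.0998, 0.2377]
ee_rot: [0.521, 0.853, -0.0, -0.0]
ft_force: [-0.9, 0.4, 0.4]
grip_width: 0.244
grasp_force: 31.4
```

```bash
python3 -c "
from seg import *
im,R,p=shot('wrist','w4'); np.savez('w4.npz',R=R,p=p)
trays('w4',R,p,0)
go(.6187,-.101,.1865,27)
print(find('die_tray_floor'))"
```

```text
w4 px (182, 443, 38, 37) ctr 611.2 -263.4 size 41.8 8.8 ang of first side 75.1
w4 px (431, 441, 40, 39) ctr 754.7 -189.3 size 9.6 43.9 ang of first side 68.4
w4 px (286, 418, 71, 21) ctr 668.0 -202.8 size 44.1 13.5 ang of first side 41.0
w4 px (470, 413, 24, 28) ctr 759.1 -152.2 size 5.2 27.4 ang of first side 70.1
w4 px (509, 369, 88, 76) ctr 797.7 -104.8 size 39.2 78.9 ang of first side 81.3
w4 px (280, 221, 95, 83) ctr 618.2 -97.5 size 51.6 48.2 ang of first side 26.3
w4 px (621, 102, 19, 96) ctr 727.9 25.9 size 9.0 48.8 ang of first side 41.2
w4 px (0, 0, 142, 109) ctr 459.3 -51.2 size 58.9 50.6 ang of first side 8.0
shift [-0.8 -0.6 52. ]  spin 0.002 pos [ 0.6188 -0.1     0.2385] yaw 27.1 t 7.5 j7 0.76
[([0.6206, -0.0973, 0.0033], 0.83)]
```

View pics/w4.png

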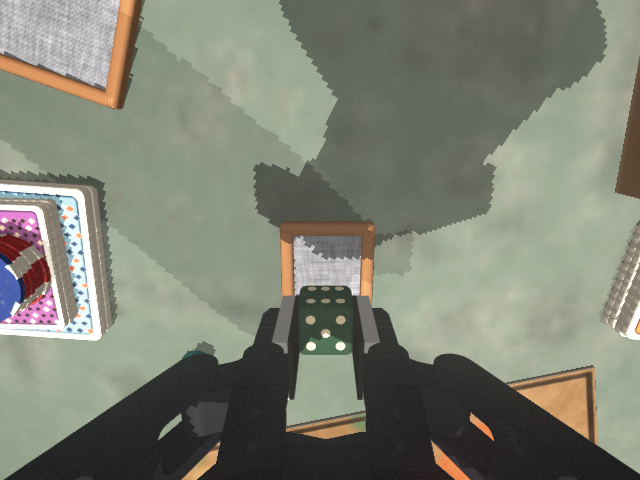

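w4 shows the die held square over the tray. The tray's outer edges are at u 281 and 375, with the top edge at v 222, so it is centred to within about 1.5 mm. I'll lower and release.

arm_command --plan '[{"dp": [-0.5,1.2,25],"spin": 0},{"dp": [0,0,15],"spin": 0},{"dp": [0,0,7],"spin": 0},{"dp": [0,0,5],"spin": 0},{"dp": [0,0,0],"spin": 0}]'

```text
clock: 8.05
position: [0.6202, -0.0998, 0.1862]
ee_rot: [0.521, 0.853, 0.0, 0.0]
ft_force: [-0.7, 0.0, -0.6]
grip_width: 0.249
grasp_force: 31.4
```

arm_command --plan '[{"dp": [0,0,0],"spin": 0},{"dp": [0,0,0],"spin": 0},{"dp": [0,0,0],"spin": 0}]'

```text
clock: 8.35
position: [0.6201, -0.0995, 0.186]
ee_rot: [0.521, 0.853, 0.0, 0.0]
ft_force: [0.3, -0.8, -0.5]
grip_width: 0.243
grasp_force: 31.4
```

arm_command --plan '[{"dp": [0,0,1.2],"spin": 0},{"dp": [0,0,0],"spin": 0},{"dp": [0,0,0],"spin": 0}]'

```text
clock: 8.65
position: [0.6202, -0.0996, 0.1857]
ee_rot: [0.521, 0.853, 0.0, 0.0]
ft_force: [-3.9, 0.6, 11.5]
grip_width: 0.246
grasp_force: 32.8
```

arm_command --plan '[{"dp": [0,0,0],"spin": 0},{"dp": [0,0,0],"spin": 0},{"dp": [0,0,0],"spin": 0},{"dp": [0,0,0],"spin": 0},{"dp": [0,0,0],"spin": 0}]' --grip 0.2

```text
clock: 9.15
position: [0.62, -0.0995, 0.1844]
ee_rot: [0.521, 0.853, -0.0, -0.0]
ft_force: [0.5, -0.1, -0.1]
grip_width: 0.4
grasp_force: 0.0
```

arm_command --plan '[{"dp": [0,0,-15],"spin": 0},{"dp": [0,0,-35],"spin": 0},{"dp": [0,0,-40],"spin": 0},{"dp": [0,0,0],"spin": 0},{"dp": [0,0,0],"spin": 0}]'

```text
clock: 9.65
position: [0.6203, -0.0997, 0.2765]
ee_rot: [0.521, 0.853, 0.001, 0.001]
ft_force: [-0.8, -0.0, -0.7]
grip_width: 0.4
grasp_force: 0.0
```

```bash
python3 -c "
from seg import *
im,R,p=shot('wrist','w5'); np.savez('w5.npz',R=R,p=p)
print(find('die_centre'),find('chips_centre'))
go(.471,-.165,.273,24)
im=im[150:350,200:480]; cv2.imwrite('pics/w5c.png',cv2.resize(im,None,fx=2.5,fy=2.5))"
```

```text
[([0.6211, -0.092, 0.0249], 0.81)] [([0.4781, -0.1635, 0.044], 0.98), ([0.4508, -0.0555, 0.007], 0.53)]
shift [   9.5 -162.2    0.9]  spin 0.055 pos [ 0.6197 -0.0994  0.2737] yaw 27.2 t 9.8 j7 0.75
```

View pics/w5c.png

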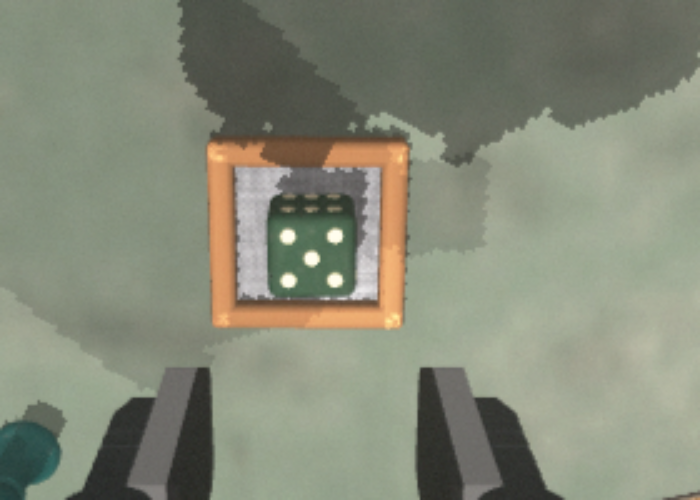

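The die lies flat in its tray with the five still up. Now the chips.

arm_command --plan '[{"dp": [2,-40,-15],"spin": 0.055},{"dp": [2,-40,-15],"spin": 0},{"dp": [2,-40,0],"spin": 0},{"dp": [2,-40,0],"spin": 0},{"dp": [0,0,0],"spin": 0}]' --grip -1

```text
clock: 10.3
position: [0.4671, -0.1619, 0.3035]
ee_rot: [0.547, 0.837, -0.0, -0.002]
ft_force: [1.1, -0.2, -0.6]
grip_width: 0.995
grasp_force: 0.0
```

arm_command --plan '[{"dp": [0,0,0],"spin": 0},{"dp": [0,0,0],"spin": 0},{"dp": [0,0,0],"spin": 0}]'

```text
clock: 10.6
position: [0.4722, -0.1588, 0.3042]
ee_rot: [0.544, 0.839, -0.0, -0.0]
ft_force: [-0.5, 0.6, -0.1]
grip_width: 1.001
grasp_force: 0.0
```

```bash
python3 -c "
from seg import *
im,R,p=shot('wrist','w6'); np.savez('w6.npz',R=R,p=p)
for n in ['chips_centre','mini_deck_centre','deck_centre']: print(find(n))
go(.471,-.165,.206,24)
im=im[150:350,200:440]; cv2.imwrite('pics/w6c.png',cv2.resize(im,None,fx=3,fy=3))"
```

```text
[([0.4711, -0.168, 0.046], 0.59)]
[([0.4663, -0.1531, 0.0292], 0.77)]
[([0.4821, -0.1598, 0.0147], 0.61), ([0.4679, -0.1535, 0.025], 0.34)]
shift [-5.  -3.1 98.3]  spin 0.001 pos [ 0.4718 -0.1592  0.3043] yaw 24.0 t 10.8 j7 0.74
```

View pics/w6c.png

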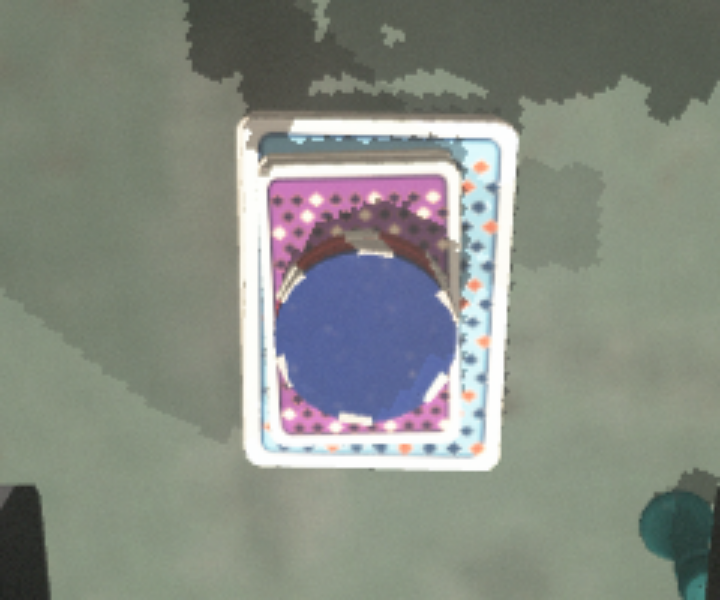

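```bash
python3 -c "
from h import *
d=np.load('w6.npz');R,p=d['R'],d['p']
def f(pts,z):
    W=px2w(np.array(pts)/3.+[200,150],z,R=R,p=p); t=(W-p)@R*1000; print(np.round(t[:,:2],1).tolist(), np.round(t.mean(0)[:2],1)); return W
f([(366,337),(275,337),(457,337),(366,252),(366,422)],.0465)
W=f([(262,178),(462,163),(462,438),(272,443)],.026);print(W.mean(0))
W=f([(240,118),(519,120),(500,470),(247,465)],.014);print(W.mean(0))
"
```

```text
[[-8.3, -2.0], [-8.3, -21.4], [-8.3, 17.3], [10.5, -2.0], [-28.1, -2.1]] [-8.5 -2. ]
[[21.5, -25.1], [24.8, 19.1], [-41.9, 20.5], [-43.2, -24.8]] [-9.7 -2.6]
[ 0.47369166 -0.16879552  0.026     ]
[[32.7, -31.0], [32.2, 32.8], [-56.6, 31.3], [-55.2, -32.5]] [-11.7   0.2]
[ 0.47701537 -0.16952846  0.014     ]
```

w6 shows the chip disc centred at about (322,262) in the full picture, lying on the small deck; the measured diameter is 38.7 mm. I'll descend and grip.

arm_command --plan '[{"dp": [-8.5,-2,30],"spin": 0},{"dp": [0,0,35],"spin": 0},{"dp": [0,0,25],"spin": 0},{"dp": [0,0,8],"spin": 0},{"dp": [0,0,0],"spin": 0}]'

```text
clock: 11.3
position: [0.4729, -0.1679, 0.2059]
ee_rot: [0.545, 0.839, -0.001, -0.001]
ft_force: [-0.3, 0.1, 0.6]
grip_width: 1.002
grasp_force: 0.0
```

arm_command --plan '[{"dp": [0,0,0],"spin": 0},{"dp": [0,0,0],"spin": 0},{"dp": [0,0,0],"spin": 0},{"dp": [0,0,0],"spin": 0},{"dp": [0,0,0],"spin": 0}]' --grip 1 --newtons 35

```text
clock: 11.8
position: [0.4735, -0.168, 0.2076]
ee_rot: [0.545, 0.839, 0.001, 0.001]
ft_force: [-2.5, 1.8, 7.9]
grip_width: 0.432
grasp_force: 34.1
```

arm_command --plan '[{"dp": [0,0,0],"spin": 0},{"dp": [0,0,0],"spin": 0}]'

```text
clock: 12.0
position: [0.4735, -0.1681, 0.2076]
ee_rot: [0.545, 0.839, 0.001, 0.001]
ft_force: [-2.1, 1.0, 8.0]
grip_width: 0.439
grasp_force: 34.1
```

```bash
python3 -c "
from h import *
go(.471,-.165,.3,24)
o=pose()[2];print(o['grip_width'],o['grasp_force'],o['ft_force'])"
```

```text
shift [  3.8  -0.9 -92.4]  spin 0.000 pos [ 0.4735 -0.1681  0.2076] yaw 24.0 t 12.0 j7 0.86
0.43916004064092823 34.14858341217041 [-2.05444032  1.0366901   7.97153163]
```

arm_command --plan '[{"dp": [0,0,-15],"spin": 0},{"dp": [0,0,-35],"spin": 0},{"dp": [0,0,-45],"spin": 0},{"dp": [37,20,-5],"spin": 0},{"dp": [37,20,0],"spin": 0}]'

```text
clock: 12.5
position: [0.4799, -0.0841, 0.3089]
ee_rot: [0.546, 0.838, 0.002, 0.002]
ft_force: [0.7, 0.4, -0.6]
grip_width: 0.438
grasp_force: 35.3
```

arm_command --plan '[{"dp": [37,20,0],"spin": 0},{"dp": [37,20,0],"spin": 0},{"dp": [37,20,0],"spin": 0},{"dp": [37,20,0],"spin": 0},{"dp": [37,20,0],"spin": 0}]'

```text
clock: 13.0
position: [0.4955, 0.1273, 0.3071]
ee_rot: [0.545, 0.839, 0.001, 0.0]
ft_force: [0.8, 0.0, -0.6]
grip_width: 0.438
grasp_force: 35.3
```

arm_command --plan '[{"dp": [37,20,0],"spin": 0},{"dp": [0,0,20],"spin": 0},{"dp": [0,0,20],"spin": 0},{"dp": [0,0,0],"spin": 0},{"dp": [0,0,0],"spin": 0}]'

```text
clock: 13.5
position: [0.4989, 0.1673, 0.2671]
ee_rot: [0.545, 0.839, -0.0, 0.0]
ft_force: [0.3, -0.0, -0.2]
grip_width: 0.436
grasp_force: 35.4
```

```bash
python3 -c "
from seg import *
im,R,p=shot('wrist','w7'); np.savez('w7.npz',R=R,p=p)
trays('w7',R,p,0); print(find('chip_tray_floor'))
go(.503,.172,.1866,24)
print(pose()[2]['grip_width'])"
```

```text
w7 px (190, 431, 16, 49) ctr 478.7 -24.3 size 6.9 49.7 ang of first side 8.0
w7 px (615, 391, 25, 69) ctr 761.9 132.5 size 16.8 63.3 ang of first side 30.1
w7 px (353, 384, 14, 28) ctr 565.7 74.2 size 6.8 24.1 ang of first side 11.2
w7 px (82, 350, 69, 66) ctr 390.7 16.9 size 72.4 31.4 ang of first side 62.5
w7 px (517, 348, 45, 61) ctr 680.2 145.0 size 26.1 57.7 ang of first side 75.3
w7 px (565, 343, 75, 34) ctr 708.7 171.6 size 51.7 25.2 ang of first side 30.9
w7 px (605, 329, 21, 12) ctr 704.3 189.0 size 6.7 16.5 ang of first side 87.2
w7 px (609, 321, 31, 7) ctr 704.3 200.8 size 19.8 3.3 ang of first side 30.2
w7 px (281, 192, 108, 94) ctr 501.8 176.6 size 67.6 59.2 ang of first side 18.6
w7 px (478, 56, 162, 207) ctr 609.2 272.6 size 78.0 99.1 ang of first side 51.3
w7 px (0, 0, 88, 268) ctr 325.8 154.1 size 51.3 157.7 ang of first side 9.3
[([0.4988, 0.1779, 0.0043], 0.89)]
shift [ 2.7  5.2 81.2]  spin -0.001 pos [0.4993 0.1673 0.2678] yaw 24.0 t 13.6 j7 0.09
0.4380974400418996
```

View pics/w7.png

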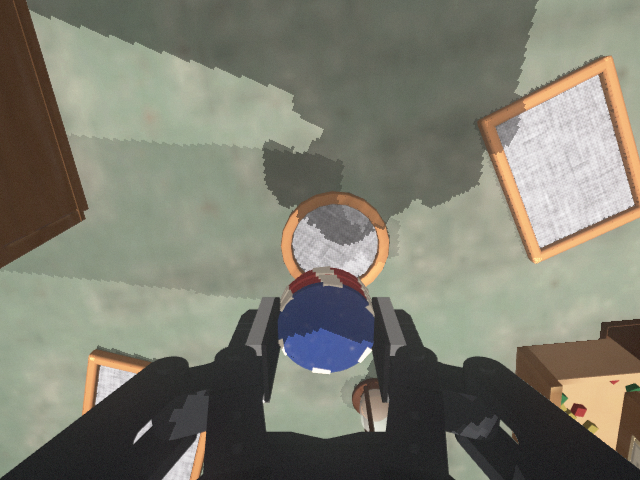

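w7 shows the chips held level over the round tray. The tray's edges are at u 281–390 and v 192, so its centre lies about (+2,+6.5) mm from the tool axis. The timer at (370,400) is clear, so I'll shift and lower.

arm_command --plan '[{"dp": [2,6.5,10],"spin": 0},{"dp": [0,0,30],"spin": 0},{"dp": [0,0,25],"spin": 0},{"dp": [0,0,10],"spin": 0},{"dp": [0,0,4],"spin": 0}]'

```text
clock: 14.1
position: [0.5039, 0.172, 0.1867]
ee_rot: [0.545, 0.839, -0.001, -0.0]
ft_force: [0.7, -0.2, -1.7]
grip_width: 0.441
grasp_force: 35.4
```

arm_command --plan '[{"dp": [0,0,1],"spin": 0},{"dp": [0,0,1],"spin": 0},{"dp": [0,0,0],"spin": 0},{"dp": [0,0,0],"spin": 0}]'

```text
clock: 14.5
position: [0.5042, 0.1721, 0.1862]
ee_rot: [0.545, 0.839, 0.001, 0.0]
ft_force: [-0.1, -0.0, -0.1]
grip_width: 0.439
grasp_force: 35.4
```

arm_command --plan '[{"dp": [0,0,1],"spin": 0},{"dp": [0,0,0],"spin": 0},{"dp": [0,0,0],"spin": 0}]'

```text
clock: 14.8
position: [0.5043, 0.1721, 0.1856]
ee_rot: [0.545, 0.839, 0.001, 0.0]
ft_force: [-3.1, -0.9, 10.7]
grip_width: 0.436
grasp_force: 36.5
```

arm_command --plan '[{"dp": [0,0,0],"spin": 0},{"dp": [0,0,0],"spin": 0},{"dp": [0,0,0],"spin": 0},{"dp": [0,0,0],"spin": 0},{"dp": [0,0,0],"spin": 0}]' --grip -0.2

```text
clock: 15.3
position: [0.5039, 0.172, 0.1844]
ee_rot: [0.545, 0.839, -0.0, -0.0]
ft_force: [0.6, 0.0, -0.3]
grip_width: 0.603
grasp_force: 0.0
```

arm_command --plan '[{"dp": [0,0,-15],"spin": 0},{"dp": [0,0,-35],"spin": 0},{"dp": [0,0,-45],"spin": 0},{"dp": [0,0,-25],"spin": 0},{"dp": [0,0,0],"spin": 0}]'

```text
clock: 15.8
position: [0.5051, 0.1722, 0.3084]
ee_rot: [0.545, 0.839, 0.003, 0.001]
ft_force: [0.4, 0.5, -1.1]
grip_width: 0.603
grasp_force: 0.0
```

```bash
python3 -c "
from seg import *
im,R,p=shot('wrist','w8'); np.savez('w8.npz',R=R,p=p)
trays('w8',R,p,0); print(find('chips_centre'))
go(.473,-.168,.32,26)
im=im[130:330,200:440]; cv2.imwrite('pics/w8c.png',cv2.resize(im,None,fx=2.5,fy=2.5))"
```

```text
w8 px (163, 447, 29, 14) ctr 469.8 -69.8 size 25.5 10.7 ang of first side 7.8
w8 px (477, 439, 29, 41) ctr 732.4 37.0 size 25.9 50.4 ang of first side 30.9
w8 px (342, 416, 48, 19) ctr 609.9 26.6 size 41.5 18.1 ang of first side 28.7
w8 px (559, 345, 81, 90) ctr 772.3 144.4 size 55.7 100.5 ang of first side 73.2
w8 px (479, 324, 33, 47) ctr 672.7 140.4 size 26.3 43.4 ang of first side 31.0
w8 px (100, 324, 106, 63) ctr 407.3 25.4 size 99.2 48.2 ang of first side 44.3
w8 px (275, 185, 92, 90) ctr 503.5 172.1 size 67.1 67.9 ang of first side 23.9
w8 px (441, 70, 149, 176) ctr 609.1 272.4 size 76.4 98.8 ang of first side 51.4
w8 px (0, 0, 108, 264) ctr 314.9 149.9 size 73.8 185.9 ang of first side 9.4
[]
shift [-298.1 -166.6  -15.7]  spin -0.035 pos [0.5039 0.1721 0.3046] yaw 24.0 t 15.9 j7 0.08
```

View pics/w8c.png

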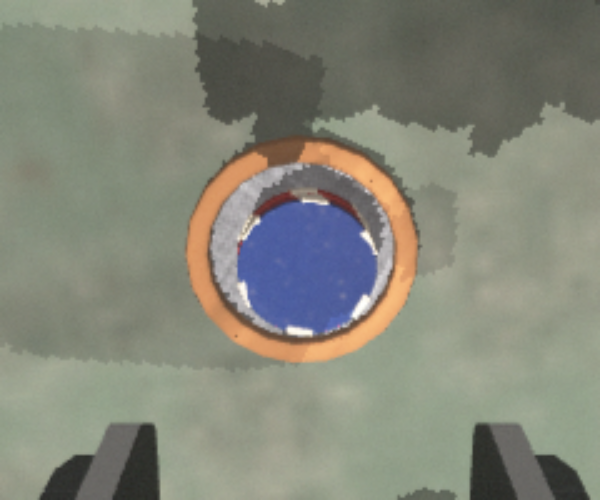

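The chips lie flat in the round tray. Back to the stack for the small deck.

arm_command --plan '[{"dp": [-37,-20.5,0],"spin": 0},{"dp": [-37,-20.5,0],"spin": 0},{"dp": [-37,-20.5,0],"spin": 0},{"dp": [-37,-20.5,0],"spin": 0},{"dp": [-37,-20.5,0],"spin": 0}]' --grip -1

```text
clock: 16.4
position: [0.4846, -0.0402, 0.3031]
ee_rot: [0.545, 0.839, -0.001, -0.001]
ft_force: [0.4, 0.1, 0.9]
grip_width: 1.001
grasp_force: 0.0
```

arm_command --plan '[{"dp": [-37,-20.5,0],"spin": 0},{"dp": [-37,-20.5,0],"spin": 0},{"dp": [-37,-20.5,0],"spin": 0},{"dp": [0,0,10],"spin": 0},{"dp": [0,0,10],"spin": 0}]'

```text
clock: 16.9
position: [0.474, -0.1657, 0.2829]
ee_rot: [0.546, 0.838, -0.0, -0.001]
ft_force: [-0.3, 0.8, 0.8]
grip_width: 0.998
grasp_force: 0.0
```

arm_command --plan '[{"dp": [0,0,0],"spin": 0},{"dp": [0,0,0],"spin": 0},{"dp": [0,0,0],"spin": 0}]'

```text
clock: 17.2
position: [0.4749, -0.1642, 0.2845]
ee_rot: [0.544, 0.839, 0.0, -0.0]
ft_force: [-0.1, 0.4, 0.1]
grip_width: 0.999
grasp_force: 0.0
```

```bash
python3 -c "
from seg import *
im,R,p=shot('wrist','w9'); np.savez('w9.npz',R=R,p=p)
print(find('mini_deck_centre'),find('deck_centre'))
go(.473,-.168,.2,24)
im=im[130:330,200:440]; cv2.imwrite('pics/w9c.png',cv2.resize(im,None,fx=3,fy=3))"
```

```text
[([0.4701, -0.1686, 0.0271], 0.8)] [([0.4818, -0.1572, 0.0136], 0.86), ([0.5746, -0.1987, 0.0061], 0.41)]
shift [-2.3 -3.  84.8]  spin 0.001 pos [ 0.4748 -0.1647  0.2848] yaw 24.1 t 17.4 j7 0.78
```

View pics/w9c.png

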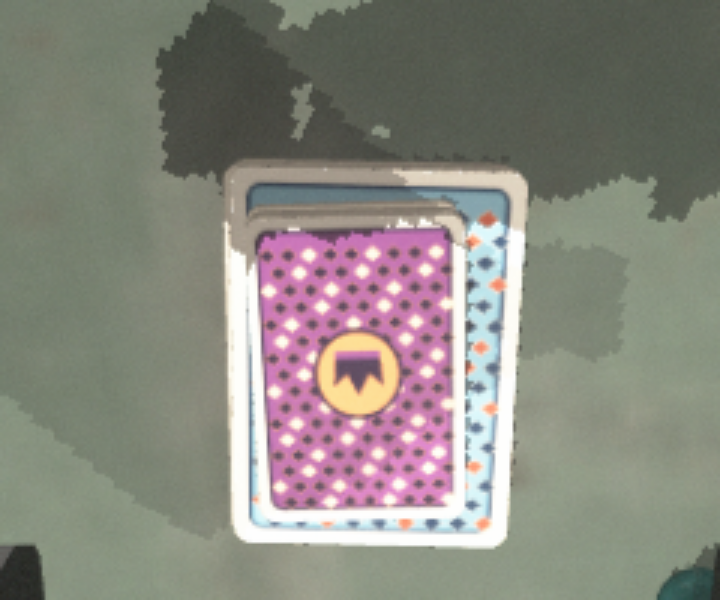

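```bash
python3 -c "
from h import *
d=np.load('w9.npz');R,p=d['R'],d['p']
def f(pts,z):
    W=px2w(np.array(pts)/3.+[200,130],z,R=R,p=p); t=(W-p)@R*1000; print(np.round(t[:,:2],1).tolist(), np.round(t.mean(0)[:2],1),W.mean(0)); return W
f([(245,217),(466,217),(465,520),(262,520)],.026)
f([(225,165),(527,172),(508,548),(232,545)],.014)
"
```

```text
[[30.4, -26.4], [30.3, 18.4], [-37.7, 19.7], [-37.6, -25.1]] [-3.6 -3.4] [ 0.47327266 -0.16880977  0.026     ]
[[39.0, -31.6], [37.4, 31.9], [-51.1, 31.0], [-50.2, -33.7]] [-6.2 -0.6] [ 0.47685324 -0.17002913  0.014     ]
```

w9 shows the small deck's top face measuring 44.8 × 68 mm, centred (-3.6,-3.4) mm from the tool axis and about 1° off in yaw. I'll grip its upper edge.

arm_command --plan '[{"dp": [-3.6,-3.4,30],"spin": 0},{"dp": [0,0,35],"spin": -0.02},{"dp": [0,0,20],"spin": 0},{"dp": [0,0,8.5],"spin": 0},{"dp": [0,0,0],"spin": 0}]'

```text
clock: 17.85
position: [0.4728, -0.1696, 0.1905]
ee_rot: [0.536, 0.844, -0.0, -0.001]
ft_force: [0.6, -0.0, 0.4]
grip_width: 1.003
grasp_force: 0.0
```

arm_command --plan '[{"dp": [0,0,0],"spin": 0},{"dp": [0,0,0],"spin": 0},{"dp": [0,0,0],"spin": 0},{"dp": [0,0,0],"spin": 0},{"dp": [0,0,0],"spin": 0}]' --grip 1 --newtons 40

```text
clock: 18.35
position: [0.4734, -0.1699, 0.1923]
ee_rot: [0.536, 0.844, 0.001, 0.001]
ft_force: [-2.4, 0.1, 9.1]
grip_width: 0.51
grasp_force: 39.6
```

arm_command --plan '[{"dp": [0,0,0],"spin": 0},{"dp": [0,0,0],"spin": 0},{"dp": [0,0,-5],"spin": 0},{"dp": [0,0,-10],"spin": 0},{"dp": [0,0,-10],"spin": 0}]'

```text
clock: 18.85
position: [0.473, -0.1698, 0.217]
ee_rot: [0.536, 0.844, 0.0, 0.0]
ft_force: [0.8, 0.4, -0.2]
grip_width: 0.507
grasp_force: 41.1
```

```bash
python3 -c "
from h import *
go(.6095,.2725,.33,51.4)
go(.6095,.2725,.33,51.4+180)
o=pose()[2];print(o['grip_width'],o['grasp_force'],o['ft_force'])
im=viewer.camera('wrist')[200:400,180:460]; cv2.imwrite('pics/w10c.png',cv2.resize(im,None,fx=2.5,fy=2.5))"
```

```text
shift [ 342.4  311.6 -113. ]  spin -0.458 pos [ 0.473  -0.1698  0.217 ] yaw 25.1 t 18.9 j7 0.88
shift [ 342.4  311.6 -113. ]  spin -0.458 pos [ 0.473  -0.1698  0.217 ] yaw 25.1 t 18.9 j7 0.88
0.5072150992124658 41.099066734313965 [ 0.79165074  0.36786009 -0.22011021]
```

View pics/w10c.png

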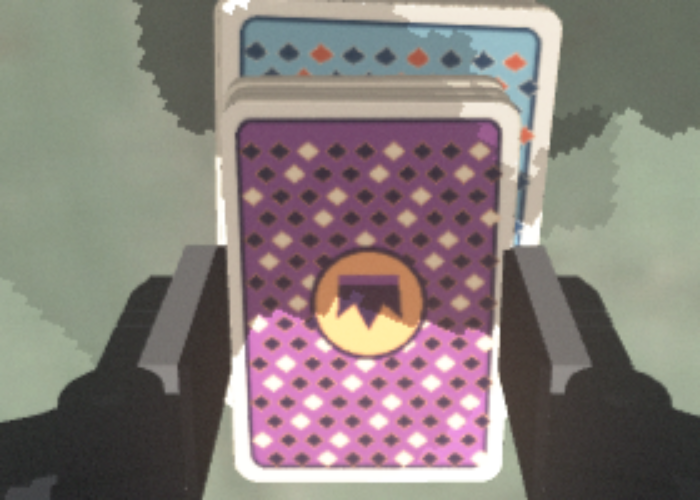

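The small deck is held level with its full width in the pads. Before carrying it over I'll check clearances to the radio, the boxes and the cabinet near the mini tray.

arm_command --plan '[{"dp": [0,0,-40],"spin": 0},{"dp": [0,0,-45],"spin": 0},{"dp": [35,31,-28],"spin": 0},{"dp": [35,31,0],"spin": 0},{"dp": [35,31,0],"spin": 0}]'

```text
clock: 19.4
position: [0.5118, -0.0376, 0.3285]
ee_rot: [0.537, 0.844, 0.001, 0.001]
ft_force: [0.7, 0.1, -0.6]
grip_width: 0.507
grasp_force: 41.2
```

```bash
python3 -c "
from h import *
np.set_printoptions(precision=3,suppress=True)
print('radio base scene',px2w([(233,206),(283,210)],0,'scene')[:,:2].tolist())
print('radio side base',px2w([(278,405),(264,413),(225,362)],0,'side')[:,:2].tolist())
print('cab scene base',px2w([(290,232),(345,243)],0,'scene')[:,:2].tolist())
print('drawer side',px2w([(262,322),(284,300)],0,'side')[:,:2].tolist())
print('boxes side base',px2w([(286,416),(303,424),(330,408),(352,395)],0,'side')[:,:2].tolist())
# box/radio heights: vertical through base points, pixel row at heights
for n,X in (('radio',px2w([(233,206)],0,'scene')[0]),('cab',px2w([(290,232)],0,'scene')[0])):
    print(n,[(h,w2px(X+[0,0,h],'scene')[0].round().tolist()) for h in (.1,.2)])
go(.6095,.2725,.33,51.4)"
```

```text
radio base scene [[0.6384461744124447, 0.40085670458373124], [0.7343097057032884, 0.2939504457776352]]
radio side base [[0.6397684367834944, 0.40841104487851865], [0.6633417615145185, 0.4262652557484532], [0.756479045138747, 0.30766471156189246]]
cab scene base [[0.6748139725301968, 0.16473571344900728], [0.7470039058078662, 0.035015208693976896]]
drawer side [[0.6963764139815202, 0.1891942581365147], [0.6538944293333494, 0.11301400575203013]]
boxes side base [[0.6231962481095281, 0.4315594922853261], [0.591920308754916, 0.4472392842013826], [0.5445174069196453, 0.41251227757101716], [0.5034890643321408, 0.38253785779679816]]
radio [(0.1, [230.0, 172.0]), (0.2, [227.0, 135.0])]
cab [(0.1, [289.0, 194.0]), (0.2, [287.0, 154.0])]
shift [239.4 220.   -0.8]  spin -0.459 pos [ 0.512 -0.038  0.329] yaw 25.1 t 19.4 j7 0.5
```

arm_command --plan '[{"dp": [34,31,0],"spin": 0},{"dp": [34,31,0],"spin": 0},{"dp": [34,31,0],"spin": 0},{"dp": [34,31,0],"spin": 0},{"dp": [34,31,0],"spin": 0}]'

```text
clock: 19.9
position: [0.5797, 0.1827, 0.3273]
ee_rot: [0.536, 0.844, 0.0, 0.0]
ft_force: [0.7, -0.0, -0.3]
grip_width: 0.506
grasp_force: 41.2
```

arm_command --plan '[{"dp": [34,31,0],"spin": 0},{"dp": [32,31,0],"spin": 0},{"dp": [0,0,0],"spin": -0.115},{"dp": [0,0,0],"spin": -0.115},{"dp": [0,0,0],"spin": -0.115}]'

```text
clock: 20.4
position: [0.6075, 0.2673, 0.3269]
ee_rot: [0.381, 0.925, -0.0, 0.0]
ft_force: [0.0, -0.1, -1.6]
grip_width: 0.51
grasp_force: 41.3
```

arm_command --plan '[{"dp": [0,0,20],"spin": -0.114},{"dp": [0,0,20],"spin": 0},{"dp": [0,0,20],"spin": 0},{"dp": [0,0,0],"spin": 0},{"dp": [0,0,0],"spin": 0}]'

```text
clock: 20.9
position: [0.6076, 0.267, 0.2673]
ee_rot: [0.33, 0.944, -0.0, 0.0]
ft_force: [-0.3, 0.5, -0.2]
grip_width: 0.509
grasp_force: 41.2
```

```bash
cat > edges.py <<'E'
from seg import *
def ext(name,zs=.009):
    d=np.load(name+'.npz');R,p=d['R'],d['p']; im=cv2.imread(f'pics/{name}.png'); h=cv2.cvtColor(im,cv2.COLOR_BGR2HSV)
    m=cv2.inRange(h,(5,110,60),(18,255,255)); v,u=np.nonzero(m)
    t=(px2w(np.c_[u,v],zs,R=R,p=p)-p)@R*1000
    k=(abs(t[:,0])<90)&(abs(t[:,1])<75); t=t[k]
    for x0 in range(-70,80,10):
        s=t[(t[:,0]>x0)&(t[:,0]<=x0+10),1]
        if len(s)>5: print('x',x0,'y',np.percentile(s,[1,99]).round(1))
    for y0 in range(-30,40,15):
        s=t[(t[:,1]>y0)&(t[:,1]<=y0+15),0]
        if len(s)>5: print('y',y0,'x',np.percentile(s,[1,99]).round(1))
E
python3 -c "
from edges import *
im,R,p=shot('wrist','w11'); np.savez('w11.npz',R=R,p=p)
trays('w11',R,p,0); print(find('mini_tray_floor'))
ext('w11')
go(.6095,.2725,.1833,51.4)
print(pose()[2]['grip_width'])"
```

```text
w11 px (0, 439, 33, 37) ctr 583.8 -26.7 size 21.4 42.4 ang of first side 1.0
w11 px (69, 357, 46, 35) ctr 577.4 82.7 size 30.7 23.4 ang of first side 16.6
w11 px (451, 347, 24, 21) ctr 729.9 290.8 size 7.8 21.2 ang of first side 89.8
w11 px (591, 337, 49, 78) ctr 812.1 369.4 size 9.8 66.6 ang of first side 34.9
w11 px (306, 301, 43, 41) ctr 648.4 236.1 size 28.3 30.3 ang of first side 51.4
w11 px (272, 167, 127, 131) ctr 604.3 277.6 size 75.1 84.6 ang of first side 51.4
w11 px (42, 159, 117, 109) ctr 503.9 173.1 size 67.6 70.7 ang of first side 1.9
w11 px (509, 130, 131, 265) ctr 723.1 382.8 size 83.7 185.7 ang of first side 58.4
w11 px (543, 70, 83, 33) ctr 624.5 437.4 size 49.7 13.6 ang of first side 37.1
w11 px (475, 0, 165, 80) ctr 588.8 439.2 size 86.9 33.0 ang of first side 65.7
[([0.5815, 0.2945, 0.0047], 0.82)]
x -70 y [-9.5 12.2]
x -60 y [-12.3  15. ]
x -50 y [-12.1  14.7]
x -40 y [-7.3 43.4]
x -30 y [39.7 43.7]
x -20 y [39.9 43.6]
x -10 y [40.  43.8]
x 0 y [36.9 43.8]
x 10 y [-30.9  43.7]
x 20 y [-31.1  43.7]
x 30 y [-31.1  43.7]
x 40 y [-30.8  43.4]
x 50 y [-29.5  41.7]
y -30 x [13.6 51.5]
y -15 x [-64.7  51.5]
y 0 x [-63.2  51.5]
y 15 x [-50.1  51.5]
y 30 x [-31.7  51.4]
shift [ 2.2  5.1 85. ]  spin 0.001 pos [0.6079 0.2671 0.2683] yaw 51.4 t 21.0 j7 0.52
0.5079357621714989
```

arm_command --plan '[{"dp": [2.2,6.2,10],"spin": 0},{"dp": [0,0,30],"spin": 0},{"dp": [0,0,28],"spin": 0},{"dp": [0,0,12],"spin": 0},{"dp": [0,0,4],"spin": 0}]'

```text
clock: 21.5
position: [0.609, 0.2734, 0.1822]
ee_rot: [0.33, 0.944, -0.001, -0.001]
ft_force: [-14.9, -5.8, 25.5]
grip_width: 0.512
grasp_force: 43.9
```

arm_command --plan '[{"dp": [0,0,1],"spin": 0},{"dp": [0,0,0.5],"spin": 0},{"dp": [0,0,0],"spin": 0},{"dp": [0,0,0],"spin": 0}]'

```text
clock: 21.9
position: [0.6099, 0.2735, 0.1823]
ee_rot: [0.33, 0.944, 0.001, 0.0]
ft_force: [-3.2, -0.8, 5.0]
grip_width: 0.512
grasp_force: 41.9
```

arm_command --plan '[{"dp": [0,0,0],"spin": 0},{"dp": [0,0,0],"spin": 0},{"dp": [0,0,0],"spin": 0},{"dp": [0,0,0],"spin": 0},{"dp": [0,0,0],"spin": 0}]' --grip -0.5

```text
clock: 22.4
position: [0.6097, 0.2732, 0.1812]
ee_rot: [0.33, 0.944, 0.0, 0.0]
ft_force: [-0.3, 0.1, -0.7]
grip_width: 0.753
grasp_force: 0.0
```

arm_command --plan '[{"dp": [0,0,-15],"spin": 0},{"dp": [0,0,-35],"spin": 0},{"dp": [0,0,-45],"spin": 0},{"dp": [0,0,-35],"spin": 0},{"dp": [0,0,0],"spin": 0}]'

```text
clock: 22.9
position: [0.6111, 0.2733, 0.3187]
ee_rot: [0.33, 0.944, 0.004, 0.003]
ft_force: [0.4, 0.2, 0.5]
grip_width: 0.751
grasp_force: 0.0
```

```bash
python3 -c "
from edges import *
im,R,p=shot('wrist','w12'); np.savez('w12.npz',R=R,p=p)
trays('w12',R,p,0); print(find('mini_deck_centre'))
h=cv2.cvtColor(im,cv2.COLOR_BGR2HSV); m=cv2.inRange(h,(135,60,60),(165,255,255)); c=max(cv2.findContours(m,0,2)[0],key=cv2.contourArea)
print(cv2.boundingRect(c)); W=px2w(c[:,0],.016,R=R,p=p)[:,:2]*1000; print(cv2.minAreaRect(W.astype(np.float32)))
go(.4768,-.169,.3,24.5)"
```

```text
w12 px (0, 437, 19, 24) ctr 593.0 -89.2 size 15.1 30.4 ang of first side 10.1
w12 px (254, 382, 83, 54) ctr 728.3 149.5 size 71.8 58.3 ang of first side 45.6
w12 px (33, 378, 43, 38) ctr 581.1 -7.4 size 25.9 44.1 ang of first side 4.5
w12 px (116, 324, 18, 28) ctr 584.3 85.9 size 10.7 26.0 ang of first side 55.8
w12 px (516, 208, 100, 159) ctr 773.2 388.8 size 29.9 145.5 ang of first side 39.3
w12 px (268, 159, 104, 126) ctr 609.9 273.1 size 75.2 98.2 ang of first side 51.4
w12 px (76, 152, 97, 92) ctr 503.8 173.0 size 70.2 67.6 ang of first side 88.9
w12 px (450, 127, 190, 250) ctr 724.9 371.6 size 113.8 197.2 ang of first side 31.1
w12 px (547, 95, 31, 9) ctr 644.3 459.7 size 21.9 3.2 ang of first side 40.5
w12 px (480, 82, 62, 25) ctr 620.9 431.6 size 45.5 9.1 ang of first side 34.3
w12 px (432, 64, 40, 22) ctr 583.0 409.2 size 27.5 11.9 ang of first side 38.3
w12 px (458, 0, 182, 100) ctr 610.8 472.8 size 124.1 51.6 ang of first side 38.8
[([0.6062, 0.2769, 0.0195], 0.59)]
(294, 184, 55, 81)
((609.45751953125, 275.12298583984375), (39.436859130859375, 61.36928176879883), 51.34755325317383)
shift [-171.5 -428.7   12.1]  spin 0.470 pos [0.6098 0.2732 0.313 ] yaw 51.4 t 23.0 j7 0.51
```

The small deck is centred in its tray to within 2 mm and square to it. Now the large deck.

arm_command --plan '[{"dp": [-17,-43,0],"spin": 0},{"dp": [-17,-43,0],"spin": 0},{"dp": [-17,-43,0],"spin": 0},{"dp": [-17,-43,0],"spin": 0},{"dp": [-17,-43,0],"spin": 0}]' --grip -1

```text
clock: 23.5
position: [0.5408, 0.0503, 0.3102]
ee_rot: [0.33, 0.944, -0.0, -0.001]
ft_force: [1.8, -0.3, 0.3]
grip_width: 1.002
grasp_force: 0.0
```

arm_command --plan '[{"dp": [-17,-43,0],"spin": 0},{"dp": [-17,-43,0],"spin": 0},{"dp": [-17,-43,0],"spin": 0},{"dp": [-17,-43,0],"spin": 0},{"dp": [-17,-42,0],"spin": 0}]'

```text
clock: 24.0
position: [0.4739, -0.1698, 0.3104]
ee_rot: [0.33, 0.944, -0.0, -0.001]
ft_force: [0.3, -0.0, 0.1]
grip_width: 0.998
grasp_force: 0.0
```

arm_command --plan '[{"dp": [0,0,10],"spin": 0.118},{"dp": [0,0,10],"spin": 0.118},{"dp": [0,0,10],"spin": 0.118},{"dp": [0,0,0],"spin": 0.116},{"dp": [0,0,0],"spin": 0}]'

```text
clock: 24.5
position: [0.4747, -0.1681, 0.2801]
ee_rot: [0.542, 0.841, -0.001, -0.001]
ft_force: [0.6, -0.8, -0.7]
grip_width: 0.998
grasp_force: 0.0
```

arm_command --plan '[{"dp": [0,0,0],"spin": 0},{"dp": [0,0,0],"spin": 0}]'

```text
clock: 24.7
position: [0.4752, -0.1682, 0.2811]
ee_rot: [0.54, 0.842, 0.0, -0.0]
ft_force: [-0.2, 0.3, -0.0]
grip_width: 1.005
grasp_force: 0.0
```

```bash
python3 -c "
from edges import *
im,R,p=shot('wrist','w13'); np.savez('w13.npz',R=R,p=p)
print(find('deck_centre'),find('pawn_centre'))
h=cv2.cvtColor(im,cv2.COLOR_BGR2HSV); g=cv2.pyrMeanShiftFiltering(im,6,15)
# deck printed area = light blue, plus white border
m=cv2.inRange(h,(90,40,70),(110,255,255)); m[:,:200]=0;m[:,450:]=0;m[310:]=0
m=cv2.morphologyEx(m,cv2.MORPH_CLOSE,np.ones((9,9)))
c=max(cv2.findContours(m,0,2)[0],key=cv2.contourArea)
print(cv2.boundingRect(c)); W=px2w(c[:,0],.014,R=R,p=p); t=((W-p)@R*1000)[:,:2]; print(cv2.minAreaRect(t.astype(np.float32)))
go(.4768,-.169,.1755,24.5)
x,y,w,hh=cv2.boundingRect(c); im=im[y-40:y+hh+40,x-70:x+w+70]; cv2.imwrite('pics/w13c.png',cv2.resize(im,None,fx=2.5,fy=2.5)); print(x-70,y-40,im.shape)"
```

```text
[([0.4725, -0.168, 0.0133], 0.8)] [([0.5739, -0.1974, 0.0062], 0.59)]
(284, 186, 89, 119)
((-1.7060623168945312, 0.7861766815185547), (80.6580810546875, 55.5184440612793), 1.9471875429153442)
shift [ -1.3   1.1 105.7]  spin 0.002 pos [ 0.4753 -0.1683  0.2812] yaw 24.6 t 24.9 j7 0.79
214 146 (199, 229, 3)
```

arm_command --plan '[{"dp": [-1.6,0.9,35],"spin": 0.03},{"dp": [0,0,40],"spin": 0},{"dp": [0,0,22],"spin": 0},{"dp": [0,0,10.5],"spin": 0},{"dp": [0,0,0],"spin": 0}]'

```text
clock: 25.35
position: [0.4764, -0.1693, 0.1729]
ee_rot: [0.553, 0.833, -0.001, -0.001]
ft_force: [-0.0, -0.2, 0.1]
grip_width: 0.999
grasp_force: 0.0
```

arm_command --plan '[{"dp": [0,0,0],"spin": 0},{"dp": [0,0,0],"spin": 0},{"dp": [0,0,0],"spin": 0},{"dp": [0,0,0],"spin": 0},{"dp": [0,0,0],"spin": 0}]' --grip 1 --newtons 50

```text
clock: 25.85
position: [0.4773, -0.1697, 0.1755]
ee_rot: [0.553, 0.833, 0.001, 0.001]
ft_force: [-3.2, 0.2, 8.3]
grip_width: 0.719
grasp_force: 52.8
```

arm_command --plan '[{"dp": [0,0,0],"spin": 0},{"dp": [0,0,0],"spin": 0},{"dp": [0,0,-5],"spin": 0},{"dp": [0,0,-10],"spin": 0},{"dp": [0,0,-15],"spin": 0}]'

```text
clock: 26.35
position: [0.4766, -0.1693, 0.2045]
ee_rot: [0.553, 0.833, -0.0, -0.0]
ft_force: [0.9, -0.8, -1.1]
grip_width: 0.719
grasp_force: 55.0
```

```bash
python3 -c "
from edges import *
im,R,p=shot('wrist','w14'); np.savez('w14.npz',R=R,p=p)
trays('w14',R,p,0)
go(.4335,-.0215,.26,8.1)
o=pose()[2]; print(o['grip_width'],o['grasp_force'],o['ft_force'])"
```

```text
w14 px (591, 223, 49, 105) ctr 598.9 -110.4 size 22.6 55.7 ang of first side 36.8
w14 px (219, 0, 260, 104) ctr 444.3 -71.0 size 99.0 36.6 ang of first side 22.8
shift [153.7  17.  -53.2]  spin 0.256 pos [ 0.4776 -0.1698  0.207 ] yaw 22.8 t 26.4 j7 0.84
0.7198712106213265 55.04298806190491 [ 2.11101913 -1.59428614  0.83227286]
```

arm_command --plan '[{"dp": [0,0,-35],"spin": 0},{"dp": [38,4,-30],"spin": 0},{"dp": [38,4,0],"spin": 0},{"dp": [38,4,0],"spin": 0},{"dp": [39,5,0],"spin": 0}]'

```text
clock: 26.9
position: [0.4325, -0.0206, 0.2695]
ee_rot: [0.554, 0.833, 0.001, 0.001]
ft_force: [0.6, -0.2, -1.1]
grip_width: 0.715
grasp_force: 55.4
```

arm_command --plan '[{"dp": [0,0,0],"spin": 0.128},{"dp": [0,0,0],"spin": 0.128},{"dp": [0,0,0],"spin": 0},{"dp": [0,0,0],"spin": 0},{"dp": [0,0,0],"spin": 0}]'

```text
clock: 27.4
position: [0.4332, -0.022, 0.2688]
ee_rot: [0.654, 0.756, 0.0, 0.0]
ft_force: [-0.3, 0.3, -1.9]
grip_width: 0.714
grasp_force: 55.4
```

```bash
python3 -c "
from edges import *
im,R,p=shot('wrist','w15'); np.savez('w15.npz',R=R,p=p)
trays('w15',R,p,0); print(find('deck_tray_floor'))
ext('w15')
go(.4335,-.0215,.181,8.1)
o=pose()[2]; print(o['grip_width'],o['grasp_force'])"
```

```text
w15 px (521, 343, 85, 63) ctr 622.8 -82.6 size 37.3 76.6 ang of first side 69.2
w15 px (249, 153, 158, 61) ctr 428.5 19.5 size 92.9 36.2 ang of first side 8.0
w15 px (568, 106, 25, 49) ctr 568.0 69.4 size 11.5 27.6 ang of first side 30.5
w15 px (0, 0, 120, 39) ctr 274.9 85.7 size 65.9 17.9 ang of first side 8.2
[([0.4261, 0.0197, 0.0033], 0.97)]
x -70 y [-45.5  37.1]
x -60 y [-28.9  43.7]
x -50 y [-39.7  44.2]
x -40 y [-38.3  34.1]
x -30 y [-18.6  50.2]
x -20 y [-45.4  23.7]
x -10 y [-28.7  43.2]
x 0 y [-23.7  45.4]
x 20 y [-45.1  47.5]
x 30 y [-45.   47.6]
x 40 y [-45.   47.6]
x 50 y [-44.3  47. ]
y -30 x [-75.8  59.6]
y -15 x [-84.   59.6]
y 0 x [-83.1  59.6]
y 15 x [-88.9  59.6]
y 30 x [-83.2  59.6]
shift [ 0.4  0.4 87.7]  spin 0.002 pos [ 0.4331 -0.022   0.2687] yaw 8.2 t 27.5 j7 0.11
0.7147934683286499 55.38061022758484
```

View pics/w15.png

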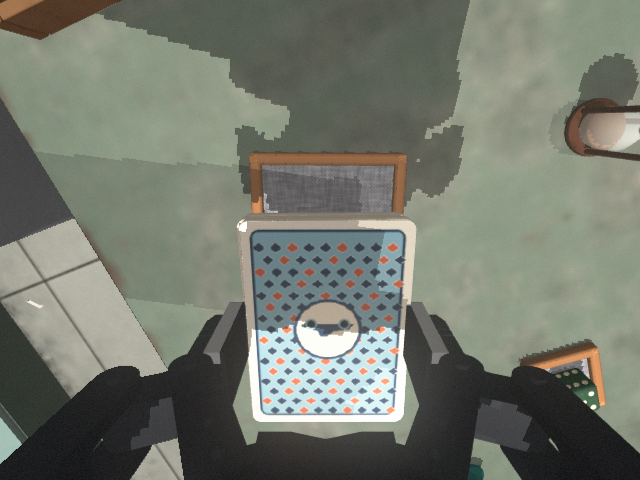

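w15 shows the large deck level in the grip above its tray. The tray edges at y -45 and +47.6 and x +59.6 put its centre (0.5,1.3) mm from the tool axis. I'll lower it.

arm_command --plan '[{"dp": [0.5,1.3,30],"spin": 0},{"dp": [0,0,30],"spin": 0},{"dp": [0,0,17],"spin": 0},{"dp": [0,0,7],"spin": 0},{"dp": [0,0,3],"spin": 0}]'

```text
clock: 28.0
position: [0.4343, -0.0212, 0.1814]
ee_rot: [0.655, 0.756, -0.0, -0.0]
ft_force: [0.3, 0.1, -0.5]
grip_width: 0.714
grasp_force: 55.4
```

arm_command --plan '[{"dp": [0,0,1],"spin": 0},{"dp": [0,0,0.8],"spin": 0},{"dp": [0,0,0],"spin": 0},{"dp": [0,0,0],"spin": 0}]'

```text
clock: 28.4
position: [0.4345, -0.021, 0.1803]
ee_rot: [0.655, 0.756, 0.0, 0.0]
ft_force: [0.8, 0.3, -1.0]
grip_width: 0.719
grasp_force: 55.4
```

arm_command --plan '[{"dp": [0,0,0.8],"spin": 0},{"dp": [0,0,0.4],"spin": 0},{"dp": [0,0,0],"spin": 0},{"dp": [0,0,0],"spin": 0}]'

```text
clock: 28.8
position: [0.4346, -0.0211, 0.1794]
ee_rot: [0.655, 0.755, 0.0, -0.0]
ft_force: [-5.1, 0.0, 12.7]
grip_width: 0.711
grasp_force: 56.8
```

arm_command --plan '[{"dp": [0,0,0],"spin": 0},{"dp": [0,0,0],"spin": 0},{"dp": [0,0,0],"spin": 0},{"dp": [0,0,0],"spin": 0},{"dp": [0,0,0],"spin": 0}]' --grip -1

```text
clock: 29.3
position: [0.4343, -0.0211, 0.1786]
ee_rot: [0.655, 0.755, -0.0, -0.0]
ft_force: [0.2, 0.3, -0.3]
grip_width: 1.001
grasp_force: 0.0
```

arm_command --plan '[{"dp": [0,0,-15],"spin": 0},{"dp": [0,0,-35],"spin": 0},{"dp": [0,0,-45],"spin": 0},{"dp": [0,0,-45],"spin": 0},{"dp": [0,0,0],"spin": 0}]'

```text
clock: 29.8
position: [0.4359, -0.0213, 0.324]
ee_rot: [0.655, 0.755, 0.004, 0.002]
ft_force: [0.7, 0.7, -0.7]
grip_width: 0.999
grasp_force: 0.0
```

```bash
python3 -c "
from edges import *
im,R,p=shot('wrist','w16')
trays('w16',R,p,0)
h=cv2.cvtColor(im,cv2.COLOR_BGR2HSV)
m=cv2.inRange(h,(90,40,70),(110,255,255)); m[:,:200]=0;m[:,450:]=0;m[310:]=0
m=cv2.morphologyEx(m,cv2.MORPH_CLOSE,np.ones((9,9)))
c=max(cv2.findContours(m,0,2)[0],key=cv2.contourArea)
print(cv2.boundingRect(c)); W=px2w(c[:,0],.018,R=R,p=p)[:,:2]*1000; print(cv2.minAreaRect(W.astype(np.float32)))
viewer.camera('scene'); [print(n,find(n,'scene')) for n in ['die_centre','chips_centre','mini_deck_centre','deck_centre','timer_centre','pawn_centre']]"
```

```text
w16 px (522, 461, 37, 19) ctr 683.0 -237.6 size 34.3 22.9 ang of first side 1.6
w16 px (621, 387, 19, 30) ctr 738.2 -148.8 size 16.0 33.4 ang of first side 22.2
w16 px (483, 306, 71, 57) ctr 617.5 -98.7 size 52.5 55.3 ang of first side 26.9
w16 px (256, 148, 128, 147) ctr 434.0 -20.8 size 93.0 116.6 ang of first side 7.9
w16 px (514, 109, 20, 40) ctr 568.7 68.8 size 11.7 28.5 ang of first side 30.4
w16 px (576, 97, 61, 62) ctr 628.6 79.6 size 42.1 42.1 ang of first side 59.1
w16 px (430, 0, 64, 13) ctr 505.8 139.7 size 41.3 6.9 ang of first side 8.2
w16 px (28, 0, 177, 56) ctr 285.2 95.0 size 113.7 32.4 ang of first side 8.2
(283, 174, 77, 104)
((435.2215270996094, -20.055572509765625), (55.709903717041016, 80.15327453613281), 8.070271492004395)
die_centre [([0.6151, -0.1055, 0.0202], 0.69), ([0.4325, -0.031, 0.0201], 0.21)]
chips_centre [([0.4962, 0.1613, 0.022], 0.81), ([0.5734, 0.0648, 0.043], 0.65)]
mini_deck_centre [([0.6017, 0.2621, 0.0186], 0.74)]
deck_centre [([0.4308, -0.0315, 0.0218], 0.77)]
timer_centre [([0.5741, 0.0658, 0.0419], 0.71)]
pawn_centre [([0.5735, -0.2037, 0.0159], 0.67)]
```

The networks and segmentation place all four pieces in their trays, and the timer and pawn are where they started. Handing in.

```bash
python3 -c "
from workcell import manip
print(manip.hand_in())"
```

```text
the job is handed in; nothing more can be done
None
```

The die (five still up), the chips, the small deck and the large deck were laid in their trays in that order, the timer and pawn were left standing, and the job was handed in at about 30 s on the robot's clock.

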